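# Clear the scrap, then hold the extractor dial on its third click

### The job

Clear the two wooden scraps (the plywood end and the batten end) off the lid of the blue tool case into the grey scrap bin and leave them there. Then, with the fingertips, press the red lever of the dust extractor's spring-return dial down past its first two clicks to the third, and keep holding it there: the program finishes while the fingers still press the lever, because the dial springs back as soon as it is let go. Leave the roll of masking tape, the tape measure and the glue bottle where they stand.

Things in the scene. Friction and masses are not known exactly. Their poses are not given: they have to be found in the camera images.
- ply_end: Short brown plywood end, 40 x 60 x 18 mm (x, y, z), about 0.04 kg, lying flat on the closed lid of the blue tool case, whose flat top is 89 mm above the worktop. Origin: centre of its underside; its y axis runs along its length.
- batten_end: Short end of a pale pine batten, 36 x 60 x 34 mm (x, y, z), about 0.05 kg, lying on the closed lid of the blue tool case, whose flat top is 89 mm above the worktop. Origin: centre of its underside; its y axis runs along its length.
- bin_floor (a point): Centre of the inner floor of the grey open-topped scrap bin with a black rim, fixed on the worktop in front of the dial. Outside 115 x 140 x 55 mm (x, y, z), walls and floor 4 mm thick; the rim is 51 mm above this point. x and y run along the bin's sides, z is up.
- dial_box: Grey extractor control box, fixed to the worktop: 80 x 104 mm (x, y), top 116 mm above the worktop, on a foot plate 120 x 130 x 8 mm. Origin: on the worktop under the box's centre. The black dial with the red-tipped lever is on its front face, 40 mm ahead of the origin along the box's own -x; its own y points left for someone facing the front.
- dial_axis (a point): Centre of the dial, on the box's front face, 85 mm above the worktop. The dial turns about the box's own x axis through this point.
- lever_grip (a point): Centre of the red grip on the dial's steel lever: a horizontal roller 18 mm thick, 44 mm long (along the box's x), clear above. It is 85 mm from the dial's axis, 31 mm ahead of the front face, on the box's +y side (left as one faces the dial), and moves with the lever: at rest 48 mm above the axis, at the third click 37 mm below it.
- lever_third (a point): Fixed point: where the centre of the red grip is when the dial stands at the third click (37 mm below the axis' height, 48 mm above the worktop).
- dial (a joint): Dial angle, rad: 0 at rest (lever 0.60 above horizontal), growing as the lever is pressed down in an arc. Clicks at 0.35 (one green dot), 0.70 (two yellow), 1.05 (three red; the white pointer across from the lever shows it); stop at 1.10. A spring returns it to 0 from anywhere. Press on the grip: 3 N at first, up to 10 N on the way, 9 N at the third click, 11 N at the stop.
- masking_tape: Roll of pale masking tape lying flat, 104 mm across, 25 mm high; bystander. Origin: centre of its underside.
- tape_measure: Yellow tape measure, 38 x 80 x 66 mm; bystander. Origin: centre of its underside.
- glue_bottle: White glue bottle with orange nozzle, 65 mm wide, 206 mm tall; bystander. It stands behind the blue tool case (a fixed box 265 mm wide and 150 mm deep, lid closed, with a carrying handle along the middle of the lid, 108 mm long, standing 30 mm above it). Origin: centre of its underside.

How it is judged:
On the way, in this order (a step that is already met when the one before it is completed fails the run):
1. both scraps lie in the bin, let go, while the dial is still at rest (x of ply_end in the frame of bin_floor between -0.052 and 0.052 m and y of ply_end in the frame of bin_floor between -0.065 and 0.065 m and z of ply_end in the frame of bin_floor between -0.01 and 0.055 m and linear speed of each of ply_end, batten_end below 0.05 m/s and x of batten_end in the frame of bin_floor between -0.052 and 0.052 m and y of batten_end in the frame of bin_floor between -0.065 and 0.065 m and z of batten_end in the frame of bin_floor between -0.01 and 0.055 m and contact force between the fingers and ply_end below 0.2 N and contact force between the fingers and batten_end below 0.2 N and value of joint dial below 0.15 rad), for 0.2 s.
2. the fingers hold the dial at its third click (value of joint dial above 0.95 rad and contact force between the fingers and dial_c2 above 2 N), for 0.5 s.
At the end, for the whole second after the job is handed in: The dial is held still at its third click or between it and the end stop (above 0.95 rad) by the fingers (more than 2 N on the red grip), and both scraps lie still inside the bin, their undersides' centres no higher than its rim (less than 55 mm above its floor) (all of step 2 and velocity of joint dial between -0.1 and 0.1 rad/s and x of ply_end in the frame of bin_floor between -0.052 and 0.052 m and y of ply_end in the frame of bin_floor between -0.065 and 0.065 m and z of ply_end in the frame of bin_floor between -0.01 and 0.055 m and linear speed of each of ply_end, batten_end below 0.05 m/s and x of batten_end in the frame of bin_floor between -0.052 and 0.052 m and y of batten_end in the frame of bin_floor between -0.065 and 0.065 m and z of batten_end in the frame of bin_floor between -0.01 and 0.055 m); the arm keeps its last pose, push and grip.
It fails at once if the masking tape is shoved more than 30 mm or knocked over (distance of masking_tape from where it was at the start of the episode above 0.03 m or angle between masking_tape's own z axis and vertical above 0.4 rad).
It fails at once if the tape measure is shoved more than 30 mm or knocked over (distance of tape_measure from where it was at the start of the episode above 0.03 m or angle between tape_measure's own z axis and vertical above 0.4 rad).
It fails at once if the glue bottle is shoved more than 30 mm or knocked over (distance of glue_bottle from where it was at the start of the episode above 0.03 m or angle between glue_bottle's own z axis and vertical above 0.4 rad).
It also fails if it takes over 67 s, if anything falls off the work surface, if the arm or the gripper's body presses on something with over 40 N, if the wrist force passes 120 N, or if a joint passes its speed limit or range.

### The arm

A 6-joint arm with a two-finger parallel gripper is mounted at the origin on the work surface; the furniture and walls round the work are solid. World frame = base frame: x ahead of the robot, y to its left, z up, the work surface at z = 0. Lengths are in m, angles in rad, forces in N, time in s.
With the tool pointing down it reaches from about 0.3 to 0.825 m from the base axis. Payload 5.4 kg.
Tool frame: the origin (TCP) lies midway between the tips of the shut fingers; the grasp point (between the pads) lies 19 mm behind it; x points along the fingers, y is the direction in which the jaws open and shut, and the axes are right-handed (so a half turn about x gives the same grasp; the last joint's range is limited). The gripper opens to 92 mm and grips with 3 to 60 N. Pads are 20 mm wide; open, the fingers measure 128 mm over their backs; the gripper's body (75 mm by 189 mm) begins 69 mm behind the grasp point.
Start: joints at [-1.484, 0.158, 1.597, -0, 1.386, -0.21], TCP at [0.168, -0.55, 0.188] pointing down, gripper open.
Joint ranges: [-2.91, 2.91], [-0.94, 2.29], [0.18, 2.7], [-1.29, 4.43], [0.17, 2.64], [-3, 3]. Speed limits (rad/s): [2.57, 2.57, 3.14, 3.14, 3.14, 3.14].

### API

Orientations are given as a rotation vector (axis times angle).
In Python, from plant import r gives the robot as it stands. The module is installed in compiled form; this text tells all that it offers.
- The arm moves only by the shell command python3 -m creep 'ROWS' [FORCE]. ROWS is JSON, a list of rows, each a list of 7 numbers: the shift along the tool's x, y, z in cm, then the turn, a rotation vector about the tool's x, y, z in degrees, then the finger opening in cm, from 0 to 9.19. In form: [[dx, dy, dz, ax, ay, az, grip], ...]. A call has 1 to 12 rows; each row shifts and turns the commanded pose from where the row before left it, along the tool's axes as they then stand; what a row does not reach is not made up. A row lasts 1/10 s, in which the tool goes at most 50 mm and 8.59 degrees, less where a joint would pass 70% of its speed; a pose out of reach is approached as far as the arm can. A call is refused whole if a number of a shift passes 5 or a number of a turn 8.59, either way. A call with a gripper value outside its range is refused whole. The fingers move at their own pace and stop on an object; FORCE is the grip in N (left out, the last holds). Time passes only in rows, so rows that do not move let the fingers close. It gives the time, the measured TCP pose, the force and the opening at its end, in the units of the state.
- r.observe(): the state, without advancing time (a new reading comes with each control period).
- r.snapshot(name): name is "side" or "top"; returns a dict with "image" (420x560x3 uint8, red, green, blue), "fov_y" (degrees; the focal length in pixels is half the picture's height over the tangent of half this angle, whatever the lens; pixels are square), "cx", "cy" (the principal point, pixels), "view" (4x4, takes a point from world to camera coordinates). Camera axes: x right, y down, z forward; pixel columns grow to the right and rows downward; lengths in m; the calibration is good to about 2 mm. A picture is of the moment at which its call begins. There is no depth.
- r.job_done(): hands the job in, once; it reports no verdict.
Trained networks look in the newest picture that a camera, given by its name, has taken for a name from the list of things; names that differ only in an ending like _2 or _b are one class to them, and where a whole thing is asked for, a point or a joint stands for the part that bears it (a point fixed in the world has none). Each returns a list of dicts, best first, with "score" (0 to 1); they miss things now and then, are a little off and sometimes report something else, mostly with a low value. They report only what shows in the picture. A call takes as long as a camera call.
- r.find_in(name, camera): "extent" ([left, top, right, bottom] as shares, 0 to 1, of the picture: columns of its width, rows of its height, round what is visible of it).
- r.landmark_of(name, camera): "at" ([column, row] as shares, 0 to 1, of the picture: columns of its width, rows of its height: a listed point, or the origin of a listed thing).
The state is a dict: "clock": time; "joint_positions": joint angles; "qvel": joint speeds; "joint_efforts": joint torques, N m; "tool_pos": TCP position; "eef_rot": TCP orientation; "wrist_force": force on the tool from outside, world axes, zero at the start; "wrist_torque": the same for the moment, N m; "width": finger opening in m.
Only numpy, scipy, OpenCV 4.12 (cv2) and the standard library are available. Lean on these libraries where they do the work, as an engineer would, in place of code of your own. Each camera call takes 0.05 s, during which the arm holds its last target. There are 200 camera calls.

## Working session

There is one attempt and no reset: what is moved stays moved. The work goes in short steps, Python scripts to look and compute and a shell command to move; the robot and the scene stay as the last step left them, time stands still between calls to the robot, and variables do not carry over. Pictures are saved under pics/ and viewed, about 8 in all and at most 12, crops included, and the job is handed in when it is done.

```bash
mkdir -p pics && cat > h.py <<'E'
import numpy as np, cv2
from plant import r
from scipy.spatial.transform import Rotation as R
def snap(n,save=None):
    s=r.snapshot(n)
    if save: cv2.imwrite('pics/'+save,s['image'][:,:,::-1])
    return s
def ray(s,at):
    h,w=s['image'].shape[:2]; f=h/2/np.tan(np.radians(s['fov_y'])/2)
    u,v=at[0]*w,at[1]*h
    V=np.array(s['view']); d=V[:3,:3].T@np.array([(u-s['cx'])/f,(v-s['cy'])/f,1]); o=-V[:3,:3].T@V[:3,3]
    return o,d/np.linalg.norm(d)
def atz(s,at,z):
    o,d=ray(s,at); return o+d*(z-o[2])/d[2]
def proj(s,p):
    h,w=s['image'].shape[:2]; f=h/2/np.tan(np.radians(s['fov_y'])/2)
    V=np.array(s['view']); c=V[:3,:3]@np.array(p)+V[:3,3]; return np.array([f*c[0]/c[2]+s['cx'],f*c[1]/c[2]+s['cy']])
def tri(a,b):
    (o1,d1),(o2,d2)=a,b
    t=np.linalg.lstsq(np.c_[d1,-d2],o2-o1,rcond=None)[0]; p,q=o1+d1*t[0],o2+d2*t[1]
    return (p+q)/2,np.linalg.norm(p-q)
def steps(target, dirx=None):
    """shift in tool axes, cm, to target TCP world"""
    o=r.observe(); M=R.from_rotvec(o['eef_rot']).as_matrix()
    return M.T@(np.array(target)-o['tool_pos'])*100
E
cat > m.py <<'E'
from h import *
np.set_printoptions(precision=4,suppress=True)
S={c:snap(c,c+'0.png') for c in('side','top')}
Z=dict(ply_end=.089,batten_end=.089,bin_floor=.004,dial_box=0,dial_axis=.085,lever_grip=.133,lever_third=.048,masking_tape=0,tape_measure=0,glue_bottle=0)
for n,z in Z.items():
    rs={}
    for c in S:
        l=r.landmark_of(n,c)
        if l: rs[c]=l[0]['at']; print(n,c,round(l[0]['score'],2),np.array(l[0]['at'])*[560,420],atz(S[c],l[0]['at'],z))
    if len(rs)==2: print('   tri',*tri(ray(S['side'],rs['side']),ray(S['top'],rs['top'])))
o=r.observe(); print(o['clock'],o['tool_pos'],R.from_rotvec(o['eef_rot']).as_matrix())
E
python3 m.py
```

```text
ply_end side 0.9 [286.384 208.698] [ 0.5123 -0.2029  0.089 ]
ply_end top 0.54 [262.808 203.49 ] [ 0.5143 -0.1989  0.089 ]
   tri [ 0.5136 -0.199   0.0864] 0.0022439082661186867
batten_end side 0.81 [243.6   221.802] [ 0.4049 -0.2527  0.089 ]
batten_end top 0.62 [282.184 242.508] [ 0.4104 -0.2484  0.089 ]
   tri [ 0.4076 -0.2489  0.0868] 0.006028060569164049
bin_floor side 0.72 [246.904 283.71 ] [ 0.4116 -0.379   0.004 ]
bin_floor top 0.91 [331.688 245.784] [ 0.4084 -0.3856  0.004 ]
   tri [ 0.4099 -0.3848  0.0093] 0.00418936148007896
dial_box side 0.77 [311.696 312.396] [ 0.5543 -0.4678  0.    ]
dial_box top 0.64 [365.008 193.284] [ 0.5554 -0.4841  0.    ]
   tri [ 0.5523 -0.4814  0.016 ] 0.00010238210698624514
dial_axis side 0.93 [301.28 277.41] [ 0.5315 -0.4455  0.085 ]
dial_axis top 0.64 [357.28  197.484] [ 0.5276 -0.4489  0.085 ]
   tri [ 0.5292 -0.4484  0.0874] 0.004075849062366222
lever_grip side 0.84 [311.584 238.308] [ 0.5582 -0.3763  0.133 ]
lever_grip top 0.57 [331.52  180.684] [ 0.5633 -0.3771  0.133 ]
   tri [ 0.5605 -0.377   0.1342] 0.004916241301723381
lever_third top 0.92 [326.872 191.31 ] [ 0.5529 -0.3725  0.048 ]
masking_tape side 0.86 [242.48 329.91] [ 0.4053 -0.508   0.    ]
masking_tape top 0.62 [331.52  181.986] [ 0.5892 -0.391   0.    ]
   tri [ 0.4974 -0.4266 -0.0427] 0.2085309226658174
tape_measure side 0.56 [272.384 182.112] [0.4813 0.0675 0.    ]
tape_measure top 0.84 [166.208 224.406] [0.4748 0.0734 0.    ]
   tri [ 0.4785  0.0749 -0.0053] 0.005794596842086333
glue_bottle side 0.6 [302.008 192.402] [0.5706 0.0038 0.    ]
glue_bottle top 0.73 [191.296 189.21 ] [0.5741 0.0046 0.    ]
   tri [ 0.5723  0.0045 -0.0001] 0.003373405396546613
1.1 [ 0.1681 -0.5498  0.1884] [[-0.      0.2925 -0.9563]
 [ 0.     -0.9563 -0.2925]
 [-1.     -0.     -0.    ]]
```

View both.

View pics/top0.png

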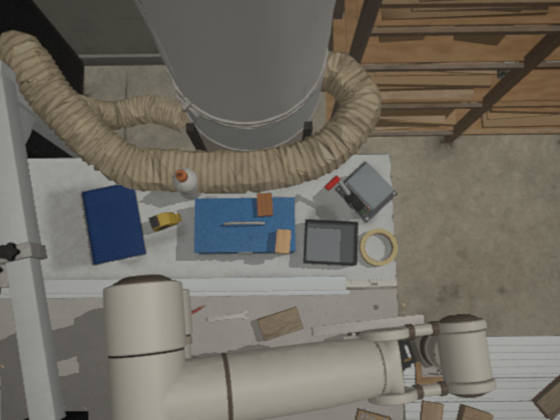

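View pics/side0.png

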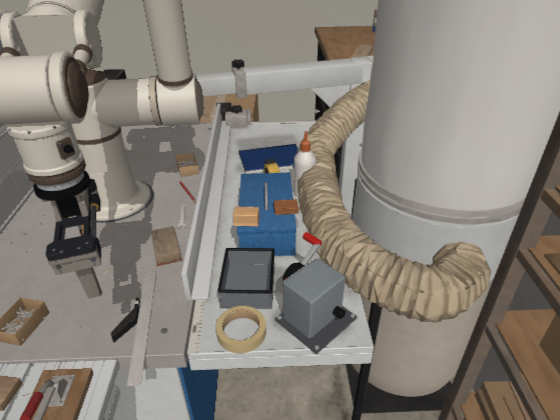

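```bash
cat > m2.py <<'E'
from h import *
np.set_printoptions(precision=3,suppress=True)
s=snap('top');t=snap('side'); im=s['image']; hsv=cv2.cvtColor(im,cv2.COLOR_RGB2HSV)
def yaw(n,roi,zt,lo,hi):
    m=cv2.inRange(hsv,lo,hi); k=np.zeros_like(m); a,b,c,d=roi; k[b:d,a:c]=m[b:d,a:c]
    cs=max(cv2.findContours(k,0,1)[0],key=cv2.contourArea)[:,0]
    p=np.array([atz(s,((u+.5)/560,(v+.5)/420),zt)[:2] for u,v in cs],np.float32)
    print(n,cv2.minAreaRect(p))
yaw('ply',(250,186,280,222),.107,(5,100,60),(18,255,255))
yaw('batten',(270,224,296,258),.123,(5,70,120),(22,255,255))
yaw('lever',(320,170,345,194),.142,(0,150,80),(6,255,255))
b=np.where(im.max(2)<50,255,0).astype(np.uint8);k=np.zeros_like(b);k[214:270,298:362]=b[214:270,298:362]
cs=np.argwhere(k)[:,::-1]; print('bin',cv2.minAreaRect(np.array([atz(s,((u+.5)/560,(v+.5)/420),.055)[:2] for u,v in cs],np.float32)))
# hose: candidate points along top edge rays -> side pixels
for at in [(265,190),(310,180),(340,155),(375,125)]:
    for z in(.1,.2,.3,.4,.5,.6):
        p=atz(s,(at[0]/560,at[1]/420),z); print(at,p,proj(t,p).round())
E
python3 m2.py
```

```text
ply ((0.5083910226821899, -0.20381079614162445), (0.03643536940217018, 0.05822519585490227), 89.55396270751953)
batten ((0.40937936305999756, -0.25044044852256775), (0.03482230007648468, 0.05862107872962952), 83.5400161743164)
lever ((0.5552253723144531, -0.3784526288509369), (0.012637700885534286, 0.03868706151843071), 44.32756042480469)
bin ((0.41246405243873596, -0.3781748116016388), (0.13483074307441711, 0.1138453260064125), 86.15877532958984)
(265, 190) [ 0.548 -0.205  0.1  ] [301. 205.]
(265, 190) [ 0.527 -0.208  0.2  ] [293. 172.]
(265, 190) [ 0.507 -0.21   0.3  ] [284. 134.]
(265, 190) [ 0.486 -0.212  0.4  ] [274.  92.]
(265, 190) [ 0.466 -0.214  0.5  ] [263.  43.]
(265, 190) [ 0.445 -0.216  0.6  ] [250. -14.]
(310, 180) [ 0.573 -0.324  0.1  ] [315. 235.]
(310, 180) [ 0.551 -0.318  0.2  ] [307. 198.]
(310, 180) [ 0.528 -0.311  0.3  ] [297. 156.]
(310, 180) [ 0.506 -0.305  0.4  ] [286. 109.]
(310, 180) [ 0.483 -0.298  0.5  ] [273.  55.]
(310, 180) [ 0.461 -0.292  0.6  ] [259.  -7.]
(340, 155) [ 0.64  -0.405  0.1  ] [350. 257.]
(340, 155) [ 0.613 -0.393  0.2  ] [340. 217.]
(340, 155) [ 0.585 -0.38   0.3  ] [329. 173.]
(340, 155) [ 0.558 -0.368  0.4  ] [316. 122.]
(340, 155) [ 0.531 -0.356  0.5  ] [302.  65.]
(340, 155) [ 0.503 -0.343  0.6  ] [285.  -1.]
(375, 125) [ 0.721 -0.501  0.1  ] [399. 289.]
(375, 125) [ 0.688 -0.482  0.2  ] [387. 245.]
(375, 125) [ 0.655 -0.463  0.3  ] [374. 195.]
(375, 125) [ 0.622 -0.443  0.4  ] [359. 140.]
(375, 125) [ 0.588 -0.424  0.5  ] [342.  77.]
(375, 125) [ 0.555 -0.405  0.6  ] [322.   6.]
```

```bash
python3 - <<'E'
import cv2,numpy as np
a=cv2.resize(cv2.imread('pics/top0.png')[140:270,160:410],None,fx=3.1,fy=3.1,interpolation=2)[:, :790]
b=cv2.resize(cv2.imread('pics/side0.png')[125:325,220:380],None,fx=3,fy=3,interpolation=2)
cv2.imwrite('pics/c1.png',a);cv2.imwrite('pics/c2.png',b)
from h import *
print([ -np.array(s['view'])[:3,:3].T@np.array(s['view'])[:3,3] for s in (snap('top'),snap('side'))])
E
```

```text
[array([ 0.26467017, -0.23552287,  1.47209321]), array([ 0.46749535, -1.08913719,  0.7273876 ])]
```

View pics/c2.png

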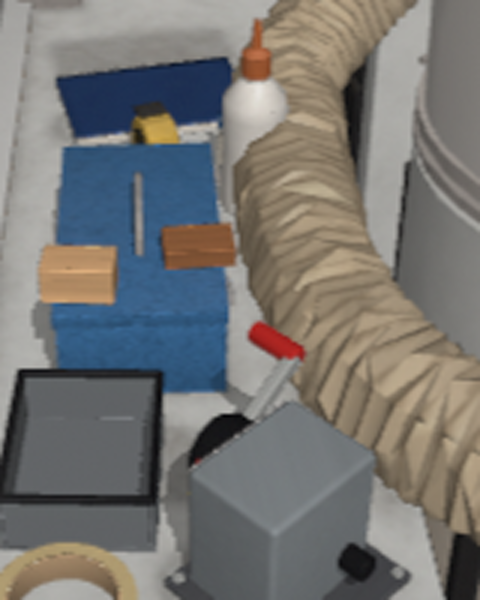

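View pics/c1.png

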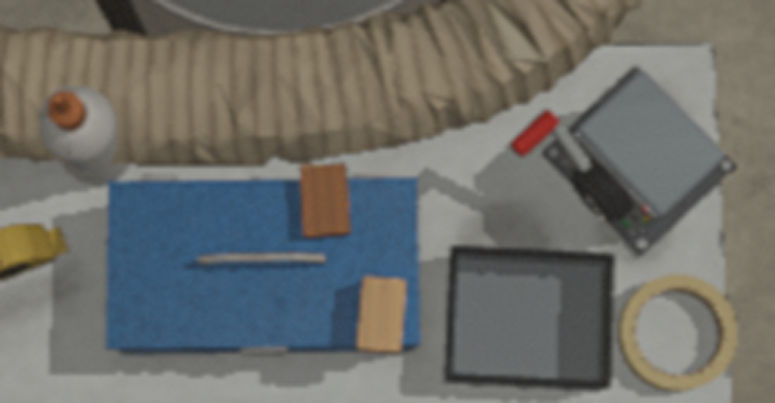

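```bash
python3 -m creep '[[-0.2,-1.97,-3.5,0,0,0,8],[-0.2,-1.97,-3.5,0,0,0,8],[-0.2,-1.97,-3.5,0,0,0,8],[-0.2,-1.97,-3.5,0,0,0,8],[-0.2,-1.97,-3.5,0,0,0,8],[-0.2,-1.97,-3.5,0,0,0,8],[-0.2,-1.97,-3.5,0,0,0,8],[-0.2,-1.97,-3.5,0,0,0,8],[-0.2,-1.97,-3.5,0,0,0,8],[-0.2,-1.97,-3.5,0,0,0,8],[0,-1.97,-3.5,0,0,0,8],[0,-1.97,-3.5,0,0,0,8]]' 25
python3 -m creep '[[0,0,0,5.7,0,0,8],[0,0,0,5.7,0,0,8],[0,0,0,5.6,0,0,8],[0,0,0,0,0,0,8],[0,0,0,0,0,0,8]]'
cat > g.py <<'E'
import sys
from h import *
np.set_printoptions(precision=3,suppress=True)
t=[float(v) for v in sys.argv[1:4]]; o=r.observe(); M=R.from_rotvec(o['eef_rot']).as_matrix()
print(round(o['clock'],2),np.array(o['tool_pos']),'x',M[:,0],'y',M[:,1],'w',o['width'],'F',np.array(o['wrist_force']),'shift cm',steps(t))
E
python3 g.py .50 -.201 .094
```

```text
clock: 2.5
tool_pos: [0.5017, -0.1996, 0.2087]
eef_rot: [2.062, 0.308, -2.061]
wrist_force: [2.2, -1.2, -0.9]
width: 0.08
clock: 3.0
tool_pos: [0.5006, -0.201, 0.2084]
eef_rot: [2.22, 0.003, -2.22]
wrist_force: [-0.2, 1.4, -0.2]
width: 0.0801
3.0 [ 0.501 -0.201  0.208] x [-0.  0. -1.] y [ 0.002 -1.    -0.   ] w 0.08006451601304297 F [-0.165  1.366 -0.167] shift cm [11.44   0.002  0.058]
```

```bash
python3 -m creep '[[2.5,0,0,0,0,0,8],[2.5,0,0,0,0,0,8],[2.5,0,0,0,0,0,8],[2,0,0,0,0,0,8],[1,0,0,0,0,0,8],[0.9,0,0,0,0,0,8],[0,0,0,0,0,0,8],[0,0,0,0,0,0,2],[0,0,0,0,0,0,2],[0,0,0,0,0,0,2],[0,0,0,0,0,0,2],[0,0,0,0,0,0,2]]' 25
python3 -m creep '[[0,0,0,0,0,0,2],[0,0,0,0,0,0,2],[0,0,0,0,0,0,2],[0,0,0,0,0,0,2]]'; python3 g.py .41 -.36 .2
```

```text
clock: 4.2
tool_pos: [0.5008, -0.2011, 0.0947]
eef_rot: [2.222, -0.0, -2.221]
wrist_force: [0.2, 0.5, -0.3]
width: 0.0424
clock: 4.6
tool_pos: [0.5006, -0.2009, 0.0944]
eef_rot: [2.221, 0.0, -2.222]
wrist_force: [-0.2, 0.5, 0.5]
width: 0.0202
4.6 [ 0.501 -0.201  0.094] x [-0.  0. -1.] y [ 0. -1. -0.] w 0.02017631718925301 F [-0.16   0.459  0.496] shift cm [-10.565  15.904   9.063]
```

```bash
python3 - <<'E'
from h import *
s=snap('side');t=snap('top')
a=cv2.resize(s['image'][150:290,220:350],None,fx=4,fy=4,interpolation=2)
b=cv2.resize(t['image'][180:260,190:310],None,fx=4,fy=4,interpolation=2)
c=np.zeros((560,520+480,3),np.uint8);c[:,:520]=a;c[:320,520:]=b
cv2.imwrite('pics/d.png',cv2.resize(c,(800,448))[:,:,::-1])
for c,q in(('side',s),('top',t)):
    l=r.landmark_of('ply_end',c); print(l and [(x['score'],np.array(x['at'])*[560,420],atz(q,x['at'],.089)) for x in l])
E
```

```text
[(0.53, array([284.816, 210.504]), array([ 0.50792132, -0.21052454,  0.089     ])), (0.28, array([309.904, 315.294]), array([ 0.53955773, -0.55065831,  0.089     ]))]
[]
```

View pics/d.png

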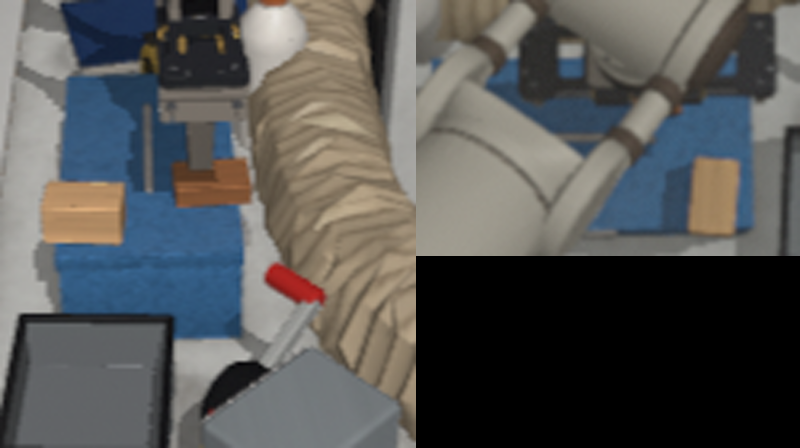

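```bash
python3 - <<'E'
from h import *
np.set_printoptions(precision=3,suppress=True)
s=snap('side')
for p in [(.5,-.201,.094),(.5,-.211,.094),(.5,-.229,.094),(.5,-.191,.094)]: print(p,proj(s,p))
im=s['image'];hsv=cv2.cvtColor(im,cv2.COLOR_RGB2HSV)
m=cv2.inRange(hsv,(5,110,60),(18,255,255));k=np.zeros_like(m);k[185:225,265:305]=m[185:225,265:305]
c=max(cv2.findContours(k,0,1)[0],key=cv2.contourArea)[:,0]; print(cv2.boundingRect(c))
for e in (20,22,25,27,28): print(k[185:225,265+e-5:265+e-4].T.nonzero()[1]+185)
for u,v in((276,212),(297,211),(276,204),(297,200)): print((u,v),atz(s,(u/560,v/420),.089),atz(s,(u/560,v/420),.107))
cv2.imwrite('pics/e.png',cv2.resize(im[165:225,255:310],None,fx=9,fy=9,interpolation=2)[:,:,::-1])
E
```

```text
(0.5, -0.201, 0.094) [281.53  206.809]
(0.5, -0.211, 0.094) [281.691 209.103]
(0.5, -0.229, 0.094) [281.988 213.319]
(0.5, -0.191, 0.094) [281.372 204.549]
(274, 200, 24, 14)
[203 204 205 206 207 208 209 210 211 212 213]
[204 205 206 207 208 209 210 211 212 213]
[203 204 205 206 207 208 209 210 211 212 213]
[200 201 202 203 204 205 206 207 208 209 210 211 212 213]
[200 201 202 203 204 205 206 207 208 209 210 211 212 213]
(276, 212) [ 0.485 -0.216  0.089] [ 0.485 -0.24   0.107]
(297, 211) [ 0.539 -0.214  0.089] [ 0.537 -0.239  0.107]
(276, 204) [ 0.486 -0.181  0.089] [ 0.486 -0.206  0.107]
(297, 200) [ 0.542 -0.165  0.089] [ 0.54  -0.191  0.107]
```

View pics/e.png

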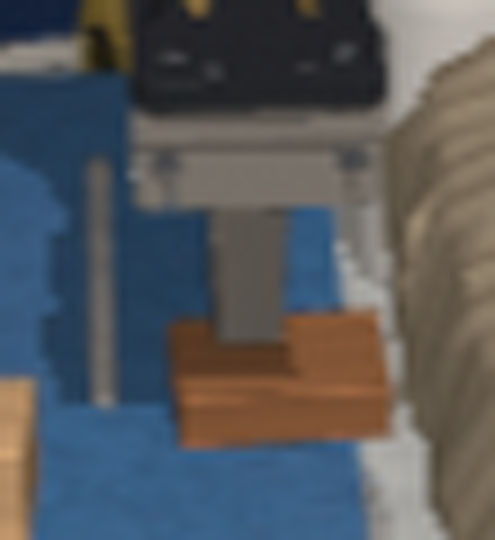

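```bash
python3 -m creep '[[0,0,0,0,0,0,8],[0,0,0,0,0,0,8],[0,0,0,0,0,0,8],[0,0,0,0,0,0,8],[0,0,0,0,0,0,8]]'
for i in 1 ; do python3 -m creep '[[0.3,0,0,0,0,0,8],[0,0,0,0,0,0,8]]';done
```

```text
clock: 5.35
tool_pos: [0.5007, -0.2009, 0.0944]
eef_rot: [2.221, 0.0, -2.221]
wrist_force: [0.3, -0.6, 0.3]
width: 0.0582
clock: 5.55
tool_pos: [0.5003, -0.2007, 0.0909]
eef_rot: [-2.22, -0.001, 2.222]
wrist_force: [0.0, -0.3, 0.1]
width: 0.0735
```

```bash
python3 -m creep '[[0.3,0,0,0,0,0,8],[0,0,0,0,0,0,8]]'; python3 - <<'E'
from h import *
s=snap('side'); im=s['image']
cv2.imwrite('pics/f.png',cv2.resize(im[165:225,255:310],None,fx=9,fy=9,interpolation=2)[:,:,::-1])
E
```

```text
clock: 5.75
tool_pos: [0.5003, -0.2007, 0.0879]
eef_rot: [-2.22, -0.001, 2.222]
wrist_force: [0.2, 0.2, 0.3]
width: 0.08
```

View pics/f.png

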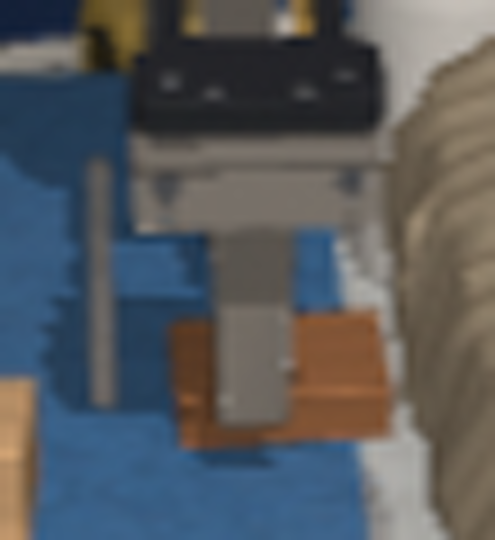

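```bash
python3 -m creep '[[0.5,0,0,0,0,0,8],[0.5,0,0,0,0,0,8],[0,0,0,0,0,0,8]]';  python3 -m creep '[[0.3,0,0,0,0,0,8],[0,0,0,0,0,0,8]]' && python3 - <<'E'
from h import *
s=snap('side'); im=s['image']
cv2.imwrite('pics/i.png',cv2.resize(im[165:225,255:310],None,fx=9,fy=9,interpolation=2)[:,:,::-1])
E
```

```text
clock: 6.1
tool_pos: [0.4999, -0.2005, 0.0773]
eef_rot: [-2.219, -0.001, 2.223]
wrist_force: [-0.6, 1.1, 0.3]
width: 0.0799
clock: 6.3
tool_pos: [0.5004, -0.2008, 0.075]
eef_rot: [-2.221, -0.001, 2.222]
wrist_force: [0.5, 0.3, -0.3]
width: 0.0802
```

View pics/i.png

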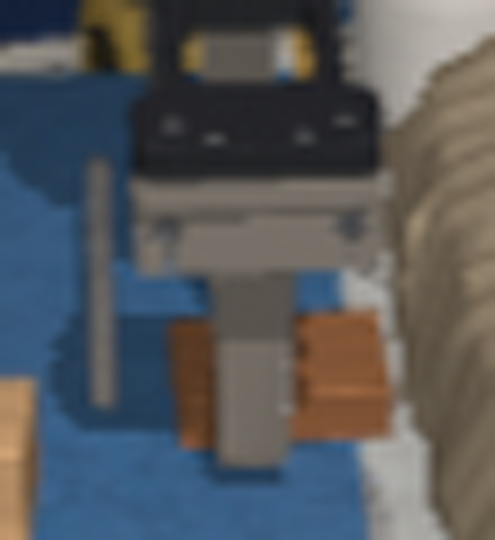

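```bash
python3 -m creep '[[0.2,0,0,0,0,0,8],[0,0,0,0,0,0,8]]' | grep -E 'pos|force';  python3 -m creep '[[0.2,0,0,0,0,0,8],[0,0,0,0,0,0,8]]'| grep -E 'pos|force'
python3 -m creep '[[0,0,0,0,0,0,2],[0,0,0,0,0,0,2],[0,0,0,0,0,0,2],[0,0,0,0,0,0,2],[0,0,0,0,0,0,2],[0,0,0,0,0,0,2],[0,0,0,0,0,0,2],[0,0,0,0,0,0,2]]' 25
```

```text
tool_pos: [0.5006, -0.2009, 0.0733]
wrist_force: [-0.5, 0.1, 0.0]
tool_pos: [0.5005, -0.2009, 0.0711]
wrist_force: [-0.6, -0.1, 0.4]
clock: 7.55
tool_pos: [0.5007, -0.201, 0.0715]
eef_rot: [2.221, -0.0, -2.221]
wrist_force: [0.7, -0.6, 1.0]
width: 0.0396
```

```bash
python3 -m creep '[[-1.5,0,0,0,0,0,2],[-2.5,0,0,0,0,0,2],[-2.5,0,0,0,0,0,2],[-2.5,1,0.5,0,0,0,2],[-1,2.5,1.5,0,0,0,2],[0,2.7,1.6,0,0,0,2],[0,2.7,1.6,0,0,0,2],[0,2.7,1.6,0,0,0,2],[0,2.7,1.6,0,0,0,2],[0,2.6,1.6,0,0,0,2],[0,0,0,0,0,0,2],[0,0,0,0,0,0,2]]'; python3 g.py .4 -.37 .015
python3 - <<'E'
from h import *
s=snap('side'); im=s['image']
cv2.imwrite('pics/j.png',cv2.resize(im[150:330,200:380],None,fx=3.2,fy=3.2,interpolation=2)[:,:,::-1])
E
```

```text
clock: 8.75
tool_pos: [0.4006, -0.3702, 0.1722]
eef_rot: [-2.222, 0.001, 2.22]
wrist_force: [0.2, 0.2, 0.7]
width: 0.0396
8.75 [ 0.401 -0.37   0.172] x [ 0.001 -0.    -1.   ] y [-0.001 -1.     0.   ] w 0.03957218613892781 F [0.185 0.248 0.715] shift cm [15.718 -0.019  0.076]
```

View pics/j.png

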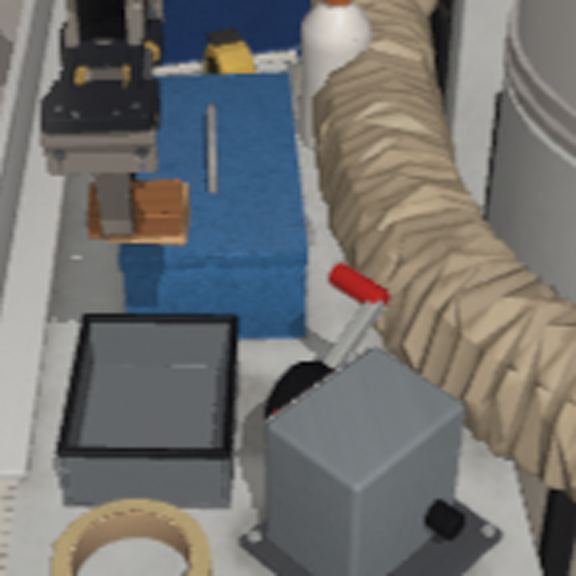

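```bash
python3 - <<'E'
from h import *
np.set_printoptions(precision=3,suppress=True)
S={c:snap(c) for c in('side','top')}
for c in S: print(c,[proj(S[c],(.412,-.37,z)) for z in(.17,.19,.21)],[(round(l['score'],2),np.array(l['at'])*[560,420]) for l in r.landmark_of('ply_end',c)])
a={c:r.landmark_of('ply_end',c) for c in S}
if all(a.values()): print(tri(*[ray(S[c],a[c][0]['at']) for c in('side','top')]))
E
```

```text
side [array([243.046, 225.03 ]), array([242.486, 217.476]), array([241.911, 209.721])] [(0.82, array([243.32, 218.19]))]
top [array([331.992, 237.694]), array([332.819, 236.751]), array([333.671, 235.778])] [(0.56, array([193.088, 189.714])), (0.47, array([364.504, 192.108]))]
(array([ 0.482, -0.024, -0.03 ]), np.float64(0.1963662144682593))
```

```bash
python3 -m creep '[[2.5,0,0,0,0,0,2],[3,0,0,0,0,0,2],[3,0,0,0,0,0,2],[3,0,0,0,0,0,2],[2.5,0,0,0,0,0,2],[1.7,0,0,0,0,0,2],[0,0,0,0,0,0,2],[0,0,0,0,0,0,5.6],[0,0,0,0,0,0,5.6],[0,0,0,0,0,0,5.6],[0,0,0,0,0,0,5.6],[0,0,0,0,0,0,5.6]]'
python3 -m creep '[[-2.5,0,0,0,0,0,5.6],[-3,0,0,0,0,0,5.6],[-3,0,0,0,0,0,5.6],[-3,0,0,0,0,0,5.6],[-3,0,0,0,0,0,6],[-3,0,0,0,0,0,7],[0,-2.5,0,6.5,0,0,8],[0,-2.5,0,0,0,0,8],[0,-2.5,0,0,0,0,8],[0,-2.5,0,0,0,0,8],[0,-2.2,0,0,0,0,8],[0,0,0,0,0,0,8]]';  python3 g.py .409 -.249 .075
```

```text
clock: 10.3
tool_pos: [0.4009, -0.3703, 0.015]
eef_rot: [2.222, -0.001, -2.22]
wrist_force: [-0.3, 0.8, -0.3]
width: 0.056
clock: 11.5
tool_pos: [0.4119, -0.2466, 0.1896]
eef_rot: [-2.165, 0.119, 2.164]
wrist_force: [0.8, 0.2, 0.5]
width: 0.0799
11.5 [ 0.412 -0.247  0.19 ] x [ 0.  0. -1.] y [-0.111 -0.994 -0.   ] w 0.07991478474107482 F [0.751 0.207 0.515] shift cm [11.456  0.277  0.261]
```

```bash
python3 -m creep '[[2.5,0.3,0.3,0,0,0,8],[3,0,0,0,0,0,8],[3,0,0,0,0,0,8],[1.8,0,0,0,0,0,8],[1,0,0,0,0,0,8],[0,0,0,0,0,0,2],[0,0,0,0,0,0,2],[0,0,0,0,0,0,2],[0,0,0,0,0,0,2],[0,0,0,0,0,0,2],[0,0,0,0,0,0,2],[0,0,0,0,0,0,2]]' 25;  python3 g.py .41 -.40 .18
```

```text
clock: 12.7
tool_pos: [0.4086, -0.2514, 0.0769]
eef_rot: [-2.164, 0.123, 2.163]
wrist_force: [-0.2, 0.8, 2.6]
width: 0.0359
12.7 [ 0.409 -0.251  0.077] x [ 0.001 -0.    -1.   ] y [-0.113 -0.994  0.   ] w 0.035913488371998724 F [-0.205  0.756  2.572] shift cm [-10.307  14.753  -1.83 ]
```

```bash
python3 -m creep '[[-1.5,0,0,0,0,0,2],[-3,0,0,0,0,0,2],[-3,0,0,0,0,0,2],[-2.8,1,0,0,0,0,2],[0,2.5,-0.3,0,0,0,2],[0,2.8,-0.3,0,0,0,2],[0,2.8,-0.4,0,0,0,2],[0,2.8,-0.4,0,0,0,2],[0,2.8,-0.4,0,0,0,2],[0,0,0,0,0,0,2],[0,0,0,0,0,0,2]]' && python3 -m creep '[[2.5,0,0,0,0,0,2],[3,0,0,0,0,0,2],[3,0,0,0,0,0,2],[3,0,0,0,0,0,2],[2.5,0,0,0,0,0,2],[1.5,0,0,0,0,0,2],[0,0,0,0,0,0,2]]';  python3 g.py .41 -.40 .024
```

```text
clock: 13.8
tool_pos: [0.4093, -0.399, 0.1789]
eef_rot: [-2.161, 0.122, 2.163]
wrist_force: [-0.5, -0.4, 0.0]
width: 0.0356
clock: 14.5
tool_pos: [0.4086, -0.3968, 0.0223]
eef_rot: [-2.158, 0.117, 2.165]
wrist_force: [0.6, 1.3, -0.8]
width: 0.0355
14.5 [ 0.409 -0.397  0.022] x [-0.003  0.004 -1.   ] y [-0.112 -0.994 -0.004] w 0.03546240122161591 F [ 0.552  1.257 -0.784] shift cm [-0.175  0.305 -0.178]
```

```bash
python3 -m creep '[[0,0,0,0,0,0,5],[0,0,0,0,0,0,5],[0,0,0,0,0,0,5],[-1.5,0,0,0,0,0,5],[-3,0,0,0,0,0,5],[-3,0,0,0,0,0,5],[-3,0,0,0,0,0,3],[-3,0,0,0,0,0,0],[-3,0,0,0,0,0,0],[-3,0,0,0,0,0,0],[0,0,0,0,0,0,0],[0,0,0,0,0,0,0]]';  python3 - <<'E'
from h import *
S={c:snap(c) for c in('side','top')}
for n in('ply_end','batten_end'): 
  for c in S: print(n,c,[(round(l['score'],2),(np.array(l['at'])*[560,420]).round(),atz(S[c],l['at'],.01)) for l in r.landmark_of(n,c)])
cv2.imwrite('pics/k.png',np.hstack([cv2.resize(S['side']['image'][150:330,200:380],(400,400)),cv2.resize(S['top']['image'][160:280,280:400],(400,400))])[:,:,::-1])
E
python3 g.py .5562 -.3763 .20
```

```text
clock: 15.7
tool_pos: [0.4099, -0.3998, 0.221]
eef_rot: [-2.166, 0.125, 2.162]
wrist_force: [-0.0, -0.4, 0.0]
width: 0.0042
ply_end side [(0.73, array([249., 280.]), array([ 0.41775105, -0.37451672,  0.01      ]))]
ply_end top [(0.57, array([324., 244.]), array([ 0.41188211, -0.36420098,  0.01      ]))]
batten_end side [(0.63, array([245., 290.]), array([ 0.40878065, -0.40320358,  0.01      ]))]
batten_end top [(0.5, array([340., 240.]), array([ 0.4242643 , -0.40862495,  0.01      ]))]
16.0 [ 0.409 -0.399  0.218] x [-0.001  0.002 -1.   ] y [-0.113 -0.994 -0.002] w 0.000587457006115893 F [-0.84  -0.059 -0.447] shift cm [  1.802  -3.891 -14.358]
```

View pics/k.png

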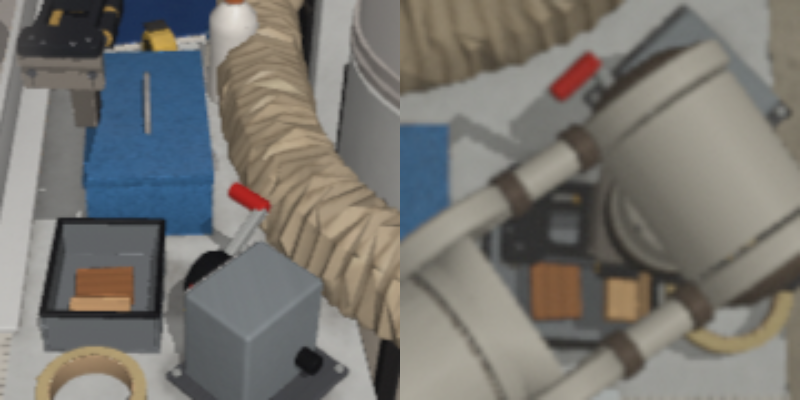

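```bash
python3 -m creep '[[0,0,0,-8.2,0,0,0],[0,0,0,-8.2,0,0,0],[0,0,0,-8.2,0,0,0],[0,0,0,-8.2,0,0,0],[0,0,0,-8.2,0,0,0],[0,0,0,-8,0,0,0],[0,0,0,0,7.5,0,0],[0,0,0,0,7.5,0,0],[0,0,0,0,0,0,0],[0,0,0,0,0,0,0]]' 40; python3 g.py .560 -.375 .165; python3 -c "
from plant import r;print(r.observe()['joint_positions'])"
```

```text
clock: 17.0
tool_pos: [0.4089, -0.3995, 0.2187]
eef_rot: [2.044, 0.795, -1.572]
wrist_force: [0.5, 0.1, 0.9]
width: 0.0005
17.0 [ 0.409 -0.4    0.219] x [ 0.189  0.175 -0.966] y [ 0.674 -0.738 -0.002] w 0.0005222477433030134 F [0.505 0.119 0.943] shift cm [  8.474   8.388 -10.999]
[-1.1408604   0.14382659  1.5764636   0.24782955  1.50598273 -0.33669103]
```

```bash
python3 -m creep '[[0.9,1.4,-1.8,0,0,0,0],[1.5,1.4,-1.9,0,0,0,0],[1.5,1.4,-1.8,0,0,0,0],[1.5,1.4,-1.9,0,0,0,0],[1.5,1.4,-1.8,0,0,0,0],[1.5,1.4,-1.8,0,0,0,0],[0,0,0,0,0,0,0],[0,0,0,0,0,0,0]]';python3 g.py .560 -.375 .165;  python3 - <<'E'
from h import *
np.set_printoptions(precision=3,suppress=True)
S={c:snap(c) for c in('side','top')}
for n in('lever_grip','dial_axis'): 
  for c in S: print(n,c,[(round(l['score'],2),(np.array(l['at'])*[560,420]).round(1),atz(S[c],l['at'],.133 if n[0]=='l' else .085)) for l in r.landmark_of(n,c)])
print(proj(S['side'],(.558,-.377,.185)),proj(S['side'],(.558,-.377,.133)))
cv2.imwrite('pics/l.png',np.hstack([cv2.resize(S['side']['image'][170:300,250:380],(600,600)),cv2.resize(S['top']['image'][160:220,300:360],(200,600))])[:,:,::-1])
E
```

```text
clock: 17.8
tool_pos: [0.5612, -0.3734, 0.1665]
eef_rot: [2.041, 0.798, -1.569]
wrist_force: [-0.0, -0.3, 0.1]
width: 0.0006
17.8 [ 0.561 -0.373  0.167] x [ 0.189  0.175 -0.966] y [ 0.678 -0.735 -0.001] w 0.0006310149324777174 F [-0.038 -0.291  0.15 ] shift cm [0.097 0.035 0.232]
lever_grip side [(0.68, array([309.7, 239.6]), array([ 0.554, -0.38 ,  0.133]))]
lever_grip top []
dial_axis side [(0.86, array([297.7, 277.1]), array([ 0.524, -0.444,  0.085]))]
dial_axis top [(0.95, array([352.3, 197.8]), array([ 0.527, -0.436,  0.085]))]
[312.385 219.364] [311.51  238.515]
```

View pics/l.png

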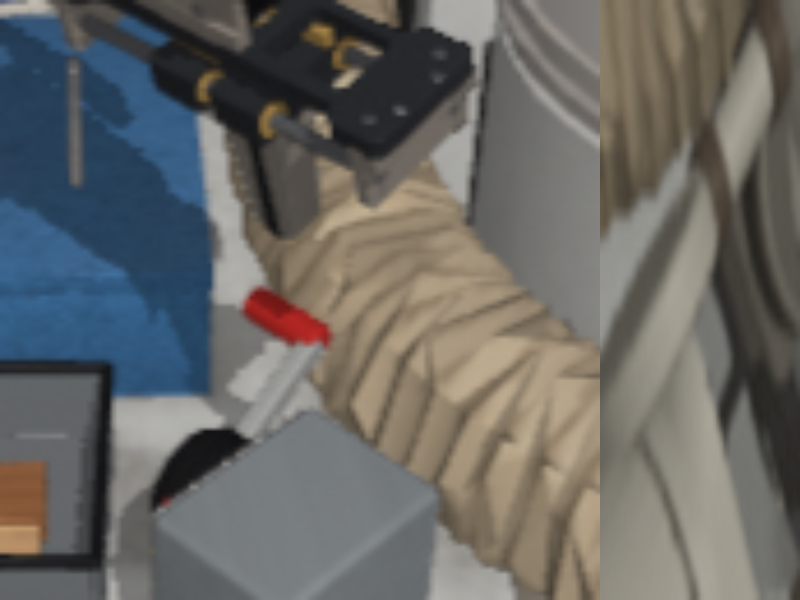

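```bash
python3 -m creep '[[1,0,0.26,0,0,0,0],[1,0,0.26,0,0,0,0],[1,0,0.26,0,0,0,0],[0.7,0,0.2,0,0,0,0],[0,0,0,0,0,0,0]]';python3 -m creep '[[0.5,0,0.13,0,0,0,0],[0.5,0,0.0,0,0,0,0],[0,0,0,0,0,0,0]]'
```

```text
clock: 18.6
tool_pos: [0.5599, -0.3737, 0.1262]
eef_rot: [2.045, 0.798, -1.571]
wrist_force: [1.0, 0.6, 0.0]
width: 0.0006
clock: 18.9
tool_pos: [0.5616, -0.3734, 0.1177]
eef_rot: [2.044, 0.796, -1.569]
wrist_force: [-0.3, 0.3, -0.2]
width: 0.0001
```

```bash
python3 -m creep '[[0.5,0,0.1,0,0,0,0],[0,0,0,0,0,0,0]]';python3 -m creep '[[0.6,0,-0.3,0,0,0,0],[0,0,0,0,0,0,0]]';python3 -m creep '[[0.6,0,-0.3,0,0,0,0],[0,0,0,0,0,0,0]]'
```

```text
clock: 19.1
tool_pos: [0.563, -0.3736, 0.1145]
eef_rot: [2.045, 0.794, -1.566]
wrist_force: [0.3, 1.9, 5.2]
width: 0.0005
clock: 19.3
tool_pos: [0.566, -0.3712, 0.1093]
eef_rot: [2.044, 0.793, -1.567]
wrist_force: [-0.9, -1.1, 5.5]
width: 0.0004
clock: 19.5
tool_pos: [0.5689, -0.3682, 0.1034]
eef_rot: [2.044, 0.793, -1.568]
wrist_force: [0.0, -2.5, 2.6]
width: 0.0002
```

```bash
python3 -m creep '[[0.5,0,0,0,0,0,0],[0.5,0,0,0,0,0,0],[0,0,0,0,0,0,0]]';python3 -m creep '[[0.5,0,0.05,0,0,0,0],[0.5,0,0.1,0,0,0,0],[0,0,0,0,0,0,0]]';python3 g.py 0 0 0;  python3 - <<'E'
from h import *
np.set_printoptions(precision=3,suppress=True)
for c in('side','top'):
  s=snap(c);print(c,[(round(l['score'],2),(np.array(l['at'])*[560,420]).round(1)) for l in r.landmark_of('lever_grip',c)],[proj(s,(.558+.72*y,-.377+.69*y,z)).round(1) for z,y in((.133,0),(.121,.007),(.103,.013),(.09,.014))])
E
```

```text
clock: 19.8
tool_pos: [0.5708, -0.3652, 0.093]
eef_rot: [2.045, 0.796, -1.568]
wrist_force: [2.2, 0.4, 3.2]
width: 0.0004
clock: 20.1
tool_pos: [0.5723, -0.3644, 0.0842]
eef_rot: [2.046, 0.795, -1.566]
wrist_force: [1.0, 2.1, 8.4]
width: 0.0001
20.1 [ 0.572 -0.364  0.084] x [ 0.193  0.176 -0.965] y [ 0.676 -0.737  0.001] w 0.00010663441545691787 F [1.049 2.089 8.446] shift cm [  3.516 -65.539  19.131]
side [(0.71, array([310.7, 251.2]))] [array([311.5, 238.5]), array([313.4, 241.3]), array([314.8, 246.2]), array([314.9, 250.4])]
top [] [array([331.5, 182.7]), array([329.2, 181.8]), array([326.9, 181.7]), array([326.2, 182.5])]
```

```bash
python3 -m creep '[[0.5,0,0.13,0,0,0,0],[0.5,0,0.13,0,0,0,0],[0.5,0,0.15,0,0,0,0],[0.5,0,0.15,0,0,0,0],[0,0,0,0,0,0,0]]';python3 -m creep '[[0.5,0,0.2,0,0,0,0],[0.5,0,0.23,0,0,0,0],[0.5,0,0.25,0,0,0,0],[0.5,0,0.27,0,0,0,0],[0,0,0,0,0,0,0]]';python3 g.py 0.5645 -.37 0.028
```

```text
clock: 20.8
tool_pos: [0.5715, -0.3649, 0.0628]
eef_rot: [2.045, 0.795, -1.568]
wrist_force: [1.0, 0.4, 4.9]
width: 0.0004
clock: 21.3
tool_pos: [0.5688, -0.3677, 0.0415]
eef_rot: [2.045, 0.795, -1.567]
wrist_force: [2.3, 0.8, 6.2]
width: 0.0003
21.3 [ 0.569 -0.368  0.041] x [ 0.192  0.175 -0.966] y [ 0.676 -0.737  0.001] w 0.0003391996826046365 F [2.344 0.76  6.169] shift cm [ 1.178 -0.121  0.803]
```

```bash
python3 -m creep '[[0.4,0,0.25,0,0,0,0],[0.4,0,0.25,0,0,0,0],[0.2,0,0.1,0,0,0,0],[0,0,0,0,0,0,0]]';python3 -m creep '[[0.2,0,0.1,0,0,0,0],[0,0,0,0,0,0,0]]'; python3 - <<'E'
from h import *
s=snap('side');print([(round(l['score'],2),(np.array(l['at'])*[560,420]).round(1)) for l in r.landmark_of('lever_grip','side')],[proj(s,(.563,-.3725,z)).round(1) for z in(.052,.048,.044)])
cv2.imwrite('pics/m.png',cv2.resize(s['image'][170:300,250:380],(600,600),interpolation=2)[:,:,::-1])
E
python3 g.py 0 0 0
```

```text
clock: 21.7
tool_pos: [0.5665, -0.3701, 0.0312]
eef_rot: [2.045, 0.795, -1.567]
wrist_force: [0.1, 3.3, 9.6]
width: 0.0004
clock: 21.9
tool_pos: [0.566, -0.3706, 0.0294]
eef_rot: [2.045, 0.795, -1.567]
wrist_force: [-1.2, 1.4, 11.8]
width: 0.0001
[(0.51, array([310.9, 268.8]))] [array([312.3, 264.5]), array([312.2, 265.8]), array([312.1, 267.1])]
22.0 [ 0.566 -0.37   0.03 ] x [ 0.192  0.175 -0.966] y [ 0.676 -0.737  0.001] w 0.00044300076461826853 F [-1.687  1.903 10.772] shift cm [ -1.524 -65.57   16.847]
```

View pics/m.png

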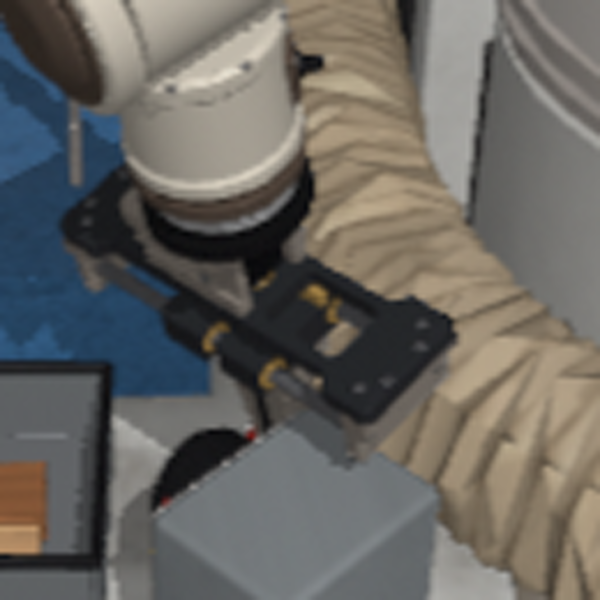

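```bash
python3 -m creep '[[0.05,0,0,0,0,0,0],[0,0,0,0,0,0,0],[0,0,0,0,0,0,0],[0,0,0,0,0,0,0],[0,0,0,0,0,0,0],[0,0,0,0,0,0,0],[0,0,0,0,0,0,0],[0,0,0,0,0,0,0],[0,0,0,0,0,0,0]]'; python3 - <<'E'
from h import *
np.set_printoptions(precision=3,suppress=True)
S={c:snap(c) for c in('side','top')}
for n in('ply_end','batten_end','masking_tape','tape_measure','glue_bottle'):
  for c in S: print(n,c,[(round(l['score'],2),atz(S[c],l['at'],.006 if n[-3:]=='end' else 0)) for l in r.landmark_of(n,c)[:1]])
o=r.observe();print(o['wrist_force'],o['wrist_torque'],o['tool_pos'])
E
```

```text
clock: 22.9
tool_pos: [0.5659, -0.3706, 0.0292]
eef_rot: [2.044, 0.795, -1.567]
wrist_force: [-1.9, 2.2, 11.9]
width: 0.0002
ply_end side [(0.78, array([ 0.416, -0.381,  0.006]))]
ply_end top [(0.4, array([ 0.412, -0.369,  0.006]))]
batten_end side [(0.71, array([ 0.411, -0.408,  0.006]))]
batten_end top [(0.43, array([ 0.421, -0.404,  0.006]))]
masking_tape side [(0.81, array([ 0.401, -0.512,  0.   ]))]
masking_tape top [(0.93, array([ 0.41 , -0.507,  0.   ]))]
tape_measure side []
tape_measure top [(0.63, array([0.476, 0.077, 0.   ]))]
glue_bottle side []
glue_bottle top [(0.56, array([0.57 , 0.004, 0.   ]))]
[-2.454  1.267 11.692] [0.613 0.085 0.155] [ 0.566 -0.371  0.029]
```

```bash
python3 -m creep '[[0.1,0,0.04,0,0,0,0],[0,0,0,0,0,0,0],[0,0,0,0,0,0,0],[0,0,0,0,0,0,0],[0,0,0,0,0,0,0],[0,0,0,0,0,0,0],[0,0,0,0,0,0,0]]'; python3 -m creep '[[0,0,0,0,0,0,0],[0,0,0,0,0,0,0],[0,0,0,0,0,0,0]]'
```

```text
clock: 24.2
tool_pos: [0.5657, -0.3708, 0.0282]
eef_rot: [2.044, 0.795, -1.568]
wrist_force: [-2.6, 1.4, 14.0]
width: 0.0003
clock: 24.5
tool_pos: [0.5657, -0.3708, 0.0282]
eef_rot: [2.044, 0.795, -1.568]
wrist_force: [-3.4, 1.7, 13.0]
width: 0.0007
```

```bash
python3 -c "
from plant import r
print(r.job_done()); o=r.observe(); print(o['clock'],o['wrist_force'],o['tool_pos'])"
```

```text
the job is handed in; nothing more can be done
None
the job is handed in; nothing more can be done
```

I put both scraps in the grey bin, pressed the red lever down to about its third click with closed fingertips, and handed the job in at about 24.5 s with the fingers still pressing. The hand-in gives no verdict.

**Scraps:** the last check put the plywood end at about (0.414, -0.375) and the batten end at about (0.416, -0.406). Both are well inside the bin.

**Lever:** the fingertips went down about 87 mm from first contact; the third click is at 85 mm and the stop at 89 mm. The upward force was steady at 13–14 N. I could not see the grip or the dial's dots at the end because the control box hid them, so the third click is inferred from travel and force. The same force could in principle include the gripper body touching something, though I calculated that it was clear.

**Bystanders:** the masking tape showed no movement beyond measuring noise. The tape measure and glue bottle were also in place in the top picture, but the side picture did not find them at the end.

**Problems on the way:**
- The first grasp of the plywood closed on air above it. The fingertips really sit 20–27 mm higher than the reported tool position, so I went lower, gripped it and allowed for that afterwards.
- Some network results were wrong, such as the first top view of the masking tape and one top view of the held plywood. I left those out.

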